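# Open the specimen jar in the one-handed holder

## Task

Stand the white jar with the orange cap down into the empty square pocket of the green holder, so that it cannot turn, and unscrew its tight cap there, anticlockwise, until the thread lets go. Lift the cap straight off and finish while still holding it in the gripper, level and clear of the jar, a finger's width or so above the open mouth, with the jar left fully down in its pocket. Leave the blue-capped jar and everything else on the table where it is.

Things in the scene. Friction and masses are not known exactly. Their poses are not given: they have to be found in the camera images.
- jar_mid (a point): White square jar, 64 x 64 mm body with upright flat sides to 46 mm, sloping in to a round neck 46 mm across; rim 88 mm above its underside; 200 g (varies by a third). The point lies on its axis 30 mm above the underside; z up, x and y square to the flats. It starts standing on the table, orange cap screwed tight, and spins with the cap unless kept from turning.
- jar: The same white jar; origin at the centre of its underside, same axes as jar_mid.
- cap_grip (a point): Orange round screw cap (the only orange one), ribbed skirt, 59 mm outside diameter, 27 mm high, 50 g. The point, the height to grip at, is on its axis 12 mm below the flat top, 15 mm above the skirt's lower edge. Screwed tight it lies 51.5 mm above jar_mid. The jar's 64 mm square shoulder begins 31 mm below it. The tight cap can carry the jar's weight.
- cap: The same cap; origin on its axis at the skirt's lower edge. Short threads: turned anticlockwise (from above) about 0.95 rad (0.85 to 1.05) against the jar it is free, rising 2 mm; past about 1.5 rad it jams on the next thread's stop. A springy liner keeps it tight: roughly 0.5 N m to turn. The skirt reaches 22 mm below the jar's rim, so once free it must rise straight 22 mm to clear.
- pocket (a point): Empty square pocket of the green block: 67 mm square, 30 mm deep, with 4 mm sloped lead-in. The point is the centre of its floor, 10 mm above the table; x and y square to its sides. Block 98 x 200 x 40 mm, fixed by suction feet, long along y; a like pocket 100 mm away to -y holds the low amber jar. A jar fully down has jar_mid 30 mm above this point and can rock only 0.05 rad in yaw.
- blue_jar_mid (a point): Look-alike white square jar with a dark blue cap, 64 x 64 x 94 mm, loose, standing on the table; point on its axis 30 mm above its underside. To be left alone.
- low_jar_mid (a point): Low amber square jar with a steel lid, 64 x 64 x 52 mm, standing in the holder's other pocket, its top 62 mm above the table; point at its centre. To be left alone.
- flask_mid (a point): Open brushed-steel flask, 72 mm diameter, 236 mm tall, loose, standing; point at its centre. To be left alone.
- dish_mid (a point): Steel kidney dish 210 x 107 x 37 mm with a cut flower head in it, loose; point near its centre, 17 mm up. To be left alone.
- scissors_mid (a point): Steel scissors 160 mm long lying flat on the blue drape, 7 mm high; point at the middle. To be left alone.
- clamp_mid (a point): Steel ringed clamp 140 mm long lying flat on the blue drape, 7 mm high; point at the middle. To be left alone.
- tweezers_mid (a point): Steel tweezers 130 mm long lying flat on the blue drape, 9 mm high; point at the middle. To be left alone.
Mind the look-alikes: they are no part of the job. There is more than one size of the cap; the job needs the smallest.

How it is judged:
On the way, in this order (a step that is already met when the one before it is completed fails the run):
1. the orange-capped jar stands fully down in the empty pocket, its cap still tight (x of jar_mid in the frame of pocket between -0.004 and 0.004 m and y of jar_mid in the frame of pocket between -0.004 and 0.004 m and z of jar_mid in the frame of pocket below 0.0325 m and angle between jar_mid's own z axis and vertical below 0.06 rad and z of cap_grip in the frame of jar_mid below 0.0545 m), for 0.2 s.
2. the thread has let go: the cap has come up free with the jar still down in its pocket (x of jar_mid in the frame of pocket between -0.004 and 0.004 m and y of jar_mid in the frame of pocket between -0.004 and 0.004 m and z of jar_mid in the frame of pocket below 0.0325 m and angle between jar_mid's own z axis and vertical below 0.06 rad and z of cap_grip in the frame of jar_mid above 0.057 m), for 0.1 s.
At the end, for the whole second after the job is handed in: Jar fully down in its pocket (4 mm off centre, 2.5 mm off the floor, 0.06 rad tilt at most), untouched by the arm; cap held by the fingers, still, touching no part of the jar, level within 0.15 rad, within 15 mm of the jar's axis, its lower edge 3 to 40 mm above the rim (x of jar_mid in the frame of pocket between -0.004 and 0.004 m and y of jar_mid in the frame of pocket between -0.004 and 0.004 m and z of jar_mid in the frame of pocket below 0.0325 m and angle between jar_mid's own z axis and vertical below 0.06 rad and x of cap_grip in the frame of jar between -0.015 and 0.015 m and y of cap_grip in the frame of jar between -0.015 and 0.015 m and z of cap_grip in the frame of jar_mid between 0.076 and 0.113 m and angle between cap_grip's own z axis and vertical below 0.15 rad and contact force between cap and the fingers above 1 N and contact force between cap and jar below 0.05 N and contact force between jar and the arm below 0.05 N and linear speed of cap below 0.03 m/s); the arm keeps its last pose, push and grip.
It fails at once if the blue-capped jar or the amber jar is moved by more than 20 mm (distance of any of blue_jar_mid, low_jar_mid from where it was at the start of the episode above 0.02 m).
It fails at once if the flask, dish, scissors, clamp or tweezers is moved by more than 25 mm (distance of any of flask_mid, dish_mid, scissors_mid, clamp_mid, tweezers_mid from where it was at the start of the episode above 0.025 m).
It also fails if it takes over 40 s, if anything falls off the work surface, if the arm or the gripper's body presses on something with over 40 N, if the wrist force passes 120 N, or if a joint passes its speed limit or range.

## Robot

A 6-joint arm with a two-finger parallel gripper is mounted at the origin on the work surface. World frame = base frame: x ahead of the robot, y to its left, z up, the work surface at z = 0. Lengths are in m, angles in rad, forces in N, time in s.
With the tool pointing down it reaches from about 0.425 to 0.925 m from the base axis. Payload 12.5 kg.
Tool frame: the origin (TCP) lies at the very end of the fingers, on their centre line; the grasp point (between the pads) lies 19 mm behind it (grip_depth is the distance from the TCP to the grasp point, in m); z points along the fingers, y is the line along which they close (so a half turn about z gives the same grasp; the last joint's range is limited). The gripper opens to 85 mm and grips with 20 to 120 N. Pads are 22 mm wide; open, the fingers measure 114 mm over their backs; the gripper's body (76 mm by 85 mm) begins 54 mm behind the grasp point. The pads swing forward as they close: fully open they stand 13 mm farther back than shut.
Start: joints at [1.131, 0.491, 1.559, -0, 1.092, -0.106], TCP at [0.205, 0.591, 0.231] pointing down, gripper open.
Joint ranges: [-3.1, 3.1], [-0.84, 2.19], [0.05, 2.79], [-1.13, 4.28], [0.06, 2.93], [-2.69, 2.69]. Speed limits (rad/s): [2.22, 2.22, 2.79, 3.14, 3.14, 3.14].

## Interface

Orientations are given as a rotation vector (axis times angle).
In Python, from rig import move_ptp, movel, goto_joints, set_gripper, sleep, ik, state, snapshot, PlanningError, job_done, grip_depth gives the robot as it stands. Calls block until the motion is done:
- move_ptp(position, orientation): joint-space move of the TCP to a pose.
- movel(position, orientation=None, rate=0.15): straight line of the TCP; orientation=None keeps the orientation; rate is the mean speed in m/s.
- goto_joints(angles): joint-space move.
- set_gripper(opening, newtons=None): finger opening in m; newtons is the grip in N (None keeps the last); returns when the fingers have stopped.
- sleep(seconds).
- ik(position, orientation): joint angles nearest the present ones, or None.
- state(): the state.
- snapshot(name): name is "side" or "top"; returns a dict with "pixels" (480x640x3 uint8, red, green, blue), "fx", "fy", "cx", "cy" (pixels), "cam_to_world" (4x4, takes a point from camera to world coordinates). Camera axes: x right, y up, looking along -z (the intrinsics and any distortion apply to the point x, -y, -z); pixel columns grow to the right and rows downward; lengths in m; the calibration is good to about 2 mm. A picture is of the moment at which its call begins. There is no depth.
A pose or a line that the arm cannot do raises PlanningError and nothing moves.
- job_done(): hands the job in; it is judged then, once.
The state is a dict: "clock": time; "joint_pos": joint angles; "dq": joint speeds; "tau": joint torques, N m; "tcp_pos": TCP position; "eef_rot": TCP orientation; "force": force on the tool from outside, world axes, zero at the start; "wrist_torque": the same for the moment, N m; "grip_width": finger opening in m; "finger_force": force on a finger pad.
Only numpy, scipy, OpenCV 4.12 (cv2) and the standard library are available. Lean on these libraries where they do the work, as an engineer would, in place of code of your own. Each camera call takes 0.05 s, during which the arm holds its last target. There are 200 camera calls.

## Working session

There is one attempt and no reset: what is moved stays moved. The work goes in short steps, each a Python script; the robot and the scene stay as the last script left them, time stands still between calls to the robot, and variables do not carry over. Pictures are saved under pics/ and viewed, at most 10 in all, crops included, and the job is handed in when it is done.

```bash
ls; mkdir -p pics; python3 - <<'E'
from rig import *
import cv2,numpy as np
for n in("top","side"):
    s=snapshot(n); cv2.imwrite(f"pics/{n}0.png",s["pixels"][:,:,::-1]); np.savez(f"{n}0.npz",**s)
    print(n,{k:np.round(v,4).tolist() for k,v in s.items() if k!="pixels"})
print(state(),grip_depth)
E
```

```text
pics
top {'fx': 544.3767, 'fy': 544.3767, 'cx': 314.3576, 'cy': 238.6958, 'cam_to_world': [[-0.0028, 0.9914, -0.1307, 0.4356], [-0.9996, -0.0065, -0.0279, 0.0083], [-0.0285, 0.1306, 0.991, 1.3346], [0.0, 0.0, 0.0, 1.0]]}
side {'fx': 596.4099, 'fy': 596.4099, 'cx': 319.2669, 'cy': 235.5574, 'cam_to_world': [[-0.9417, 0.1954, -0.2738, 0.1498], [-0.336, -0.587, 0.7366, 1.1933], [-0.0168, 0.7857, 0.6184, 1.0849], [0.0, 0.0, 0.0, 1.0]]}
{'clock': 0.1, 'joint_pos': array([ 1.13137221e+00,  4.91504691e-01,  1.55940021e+00, -1.15807081e-05,
        1.09173349e+00, -1.05634538e-01]), 'dq': array([ 0.00018451, -0.00119906, -0.00303989,  0.00179963,  0.00013448,
       -0.0004425 ]), 'tau': array([ 3.02182299e-03, -6.19444799e+01, -2.62025177e+01, -6.87342936e-05,
        2.89518401e-03, -1.26713121e-05]), 'tcp_pos': array([0.20467663, 0.59031084, 0.23077879]), 'eef_rot': array([-5.21831337e-01, -3.09767455e+00,  1.58622126e-03]), 'force': array([-0.01374144,  0.8600044 , -0.07031273]), 'wrist_torque': array([-0.04951905, -0.0084983 , -0.02961676]), 'finger_force': 0.0, 'grip_width': 0.08550130052390674} 0.0187
```

View pics/top0.png

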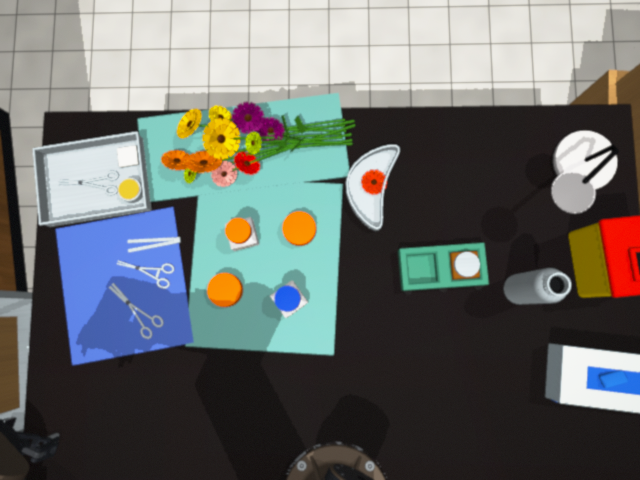

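View pics/side0.png

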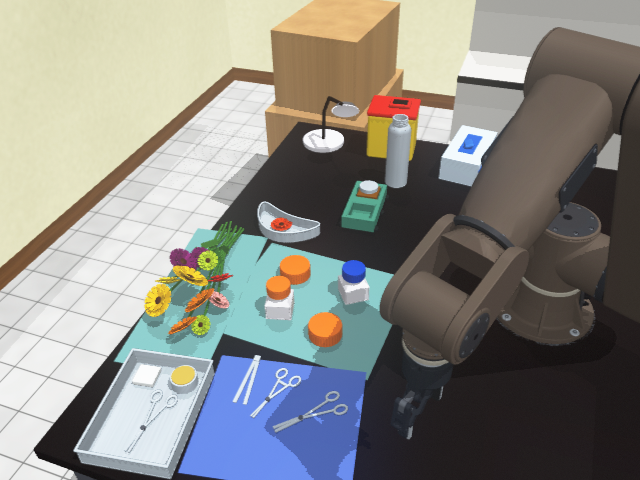

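Top view candidates:
- Orange cap on a white square body at (239,231). The side view shows the jar at (278,296). This is my choice.
- Large orange discs at (299,227) and (224,289), with no jar body under them.
- Blue-capped jar at (288,298).
- Orange flowers near (175,160).

The empty pocket is at (421,267), and the amber jar is at (466,265).

```bash
cat > h.py <<'E'
import cv2,numpy as np
def ray(s,u,v):
    T=s["cam_to_world"]; d=T[:3,:3]@np.array([(u-s["cx"])/s["fx"],-(v-s["cy"])/s["fy"],-1.]); return T[:3,3],d
def at(s,u,v,z):
    o,d=ray(s,u,v); return o+d*(z-o[2])/d[2]
def proj(s,P):
    T=s["cam_to_world"]; q=(np.atleast_2d(P)-T[:3,3])@T[:3,:3]
    return np.c_[s["cx"]-s["fx"]*q[:,0]/q[:,2], s["cy"]+s["fy"]*q[:,1]/q[:,2]]
def orange(img,u,v,r=25):
    hsv=cv2.cvtColor(img,cv2.COLOR_RGB2HSV); m=cv2.inRange(hsv,(5,170,90),(22,255,255))
    n,l,st,c=cv2.connectedComponentsWithStats(m); k=l[int(v),int(u)]
    return l==k,st[k],c[k]
E
python3 - <<'E'
from h import *
L=lambda n:dict(np.load(n+"0.npz"))
t,s=L("top"),L("side")
for u,v in((239,231),(299,227),(224,289)):
    m,st,c=orange(t["pixels"],u,v); print(st,c,at(t,*c,.09))
m,st,c2=orange(s["pixels"],278,288); print("side",st,c2,at(s,*c2,.085))
hsv=cv2.cvtColor(t["pixels"],cv2.COLOR_RGB2HSV)
m=cv2.inRange(hsv,(60,60,60),(85,255,255)); m[:, :390]=0; m[:,495:]=0; m[:235]=0;m[300:]=0
cs,_=cv2.findContours(m,0,2); c=max(cs,key=cv2.contourArea); r=cv2.minAreaRect(c);print(r)
b=cv2.boxPoints(r); print(b); 
print([at(t,*p,.04).round(4).tolist() for p in b])
a=cv2.resize(t["pixels"][210:255,215:265],(400,360),interpolation=2)
d=cv2.resize(t["pixels"][237:297,393:493],(400,240),interpolation=2)
e=cv2.resize(s["pixels"][270:330,250:310],(360,360),interpolation=2)
o=np.zeros((600,760,3),np.uint8);o[:360,:400]=a;o[:360,400:]=e;o[360:,:400]=d
cv2.imwrite("pics/crop1.png",o[:,:,::-1])
E
```

```text
[226 218  25  25 493] [237.85395538 230.19066937] [0.62083591 0.22090014 0.09      ]
[283 212  33  33 872] [298.86353211 227.96559633] [0.62504961 0.07912664 0.09      ]
[207 273  35  34 914] [224.32275711 289.5536105 ] [0.48366141 0.24986973 0.09      ]
side [ 267  255   43   44 1128] [288.40336879 275.94148936] [0.61095548 0.18029775 0.085     ]
((443.3426513671875, 266.2646484375), (43.821044921875, 88.87847137451172), 85.97173309326172)
[[397.47403 247.53006]
 [486.1329  241.28647]
 [489.21127 284.99924]
 [400.5524  291.24283]]
[[0.5838, -0.1534, 0.04], [0.5975, -0.3636, 0.04], [0.4938, -0.3663, 0.04], [0.48, -0.1583, 0.04]]
```

View pics/crop1.png

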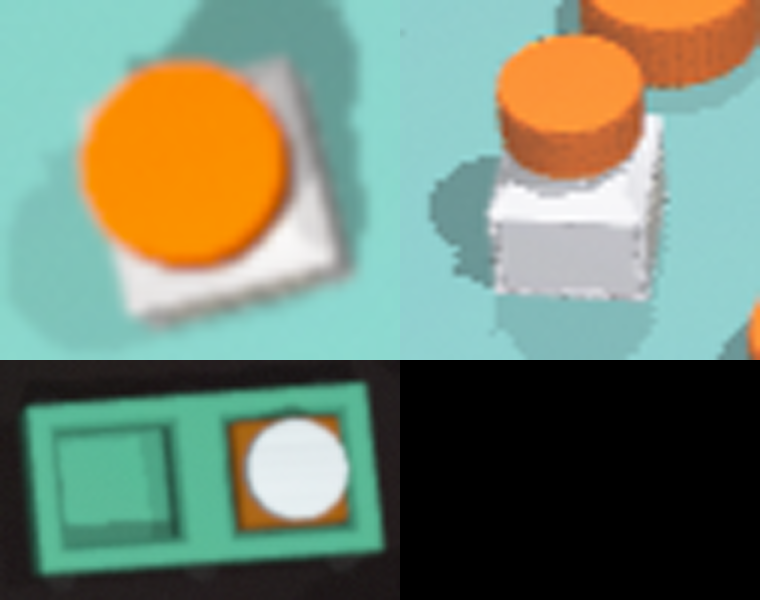

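The crop confirms it: the small orange cap sits on the white square body. Top-view pixels are cap centre (237.9,230.2), body corners about (258,244) and (233,250), with some yaw. Next I'll fit the jar and block silhouettes in both views.

```bash
cat > fit.py <<'E'
from h import *
from scipy.optimize import minimize
S=4
def hull(s,P,win):
    u0,v0,u1,v1=win; m=np.zeros(((v1-v0)*S,(u1-u0)*S),np.uint8)
    p=(proj(s,P)-[u0,v0]+.5)*S-.5
    cv2.fillConvexPoly(m,np.round(cv2.convexHull(p.astype(np.float32))*16).astype(np.int32),255,shift=4)
    return cv2.resize(m,(u1-u0,v1-v0),interpolation=cv2.INTER_AREA)/255.
def box(x,y,yaw,a,b,z0,z1):
    c,s_=np.cos(yaw),np.sin(yaw)
    return np.array([[x+c*i*a/2-s_*j*b/2,y+s_*i*a/2+c*j*b/2,z] for i in(-1,1) for j in(-1,1) for z in(z0,z1)])
def cyl(x,y,r,z0,z1):
    t=np.linspace(0,2*np.pi,48); return np.array([[x+r*np.cos(q),y+r*np.sin(q),z] for q in t for z in(z0,z1)])
def jar(s,p,win,z=0):
    x,y,w=p[:3]
    cap=hull(s,cyl(x,y,.0295,.0665+z,.0935+z),win)
    body=np.maximum(hull(s,box(x,y,w,.064,.064,z,.046+z),win),hull(s,np.r_[box(x,y,w,.064,.064,.046+z,.046+z),cyl(x,y,.023,.064+z,.064+z)],win))
    return cap,body*(1-cap)
cut=lambda m,w:m[w[1]:w[3],w[0]:w[2]]
def solve(f,x0,st):
    n=len(x0); sim=np.r_[[x0],x0+np.diag(st)]
    return minimize(f,x0,method="Nelder-Mead",options=dict(initial_simplex=sim,xatol=1e-5,fatol=1e-3,maxiter=600))
E
cat > m.py <<'E'
from fit import *
L=lambda n:dict(np.load(n+"0.npz"))
t,s=L("top"),L("side")
def white(im):
    h=cv2.cvtColor(im,cv2.COLOR_RGB2HSV); return ((h[...,1]<45)&(h[...,2]>70)).astype(float)
wt=(210,205,275,265); ws=(255,262,305,330)
To,_,_=orange(t["pixels"],239,231); To=To*1.; Tw,Sw=white(t["pixels"]),white(s["pixels"])
def ct(p):
    c,b=jar(t,p,wt,.001); return ((c-cut(To,wt))**2).sum()+((b-cut(Tw,wt))**2).sum()
def cs(p):
    c,b=jar(s,p,ws,.001); return ((b-cut(Sw,ws))**2).sum()
st=[.01,.01,.2]
for n,f in(("top",ct),("side",cs),("both",lambda p:ct(p)+cs(p))):
    r=min((solve(f,np.array([.62,.22,w]),st) for w in(0,.35,-.35)),key=lambda r:r.fun); print("jar",n,r.x.round(4),r.fun)
def green(im,w):
    h=cv2.cvtColor(im,cv2.COLOR_RGB2HSV); m=cv2.inRange(h,(62,80,50),(85,255,255)); k=np.zeros_like(m);k[w[1]:w[3],w[0]:w[2]]=cut(m,w)
    c,_=cv2.findContours(k,0,2); c=max(c,key=cv2.contourArea); k[:]=0; cv2.drawContours(k,[c],-1,1,-1); return k*1.
wbt=(385,230,500,305); wbs=(335,172,395,240)
G,H=green(t["pixels"],wbt),green(s["pixels"],wbs)
lj=lambda p,z0,z1:box(p[0]+.05*np.sin(p[2]),p[1]-.05*np.cos(p[2]),p[2],.064,.064,z0,z1)
def bt(p): return ((hull(t,box(*p,.098,.2,0,.04),wbt)-cut(G,wbt))**2).sum()
def bs(p):
    w=hull(s,lj(p,.03,.062),wbs)<.01   # ignore amber jar area
    return (w*(hull(s,box(*p,.098,.2,0,.04),wbs)-cut(H,wbs))**2).sum()
for n,f in(("top",bt),("side",bs),("both",lambda p:bt(p)+bs(p))):
    r=solve(f,np.array([.539,-.26,.065]),[.01,.01,.05]); x=r.x; print("blk",n,x.round(4),r.fun,"pocket",(x[0]-.05*np.sin(x[2])).round(4),(x[1]+.05*np.cos(x[2])).round(4))
E
python3 m.py
```

```text
jar top [0.6218 0.2224 0.2513] 93.85424587266513
jar side [0.6222 0.2219 0.2535] 28.60146257886499
jar both [0.6217 0.2222 0.2513] 124.66952424254654
blk top [ 0.5397 -0.2619  0.0575] 153.62642060745867 pocket 0.5368 -0.212
blk side [ 0.5412 -0.2634  0.0601] 16.594109957708575 pocket 0.5382 -0.2135
blk both [ 0.5407 -0.2623  0.0606] 177.34068435217222 pocket 0.5377 -0.2124
```

```bash
cat >> h.py <<'E'
from scipy.spatial.transform import Rotation as R
def rot(a): return (R.from_euler("z",a)*R.from_euler("x",np.pi)).as_rotvec()
def brief(st):
    print("t %.2f"%st["clock"],"tcp",st["tcp_pos"].round(4),"F",st["force"].round(1),"M",st["wrist_torque"].round(2),"w",round(st["grip_width"],4),"ff",round(st["finger_force"],1),"j6",st["joint_pos"][5].round(2))
E
python3 - <<'E'
from rig import *
from h import *
a=.2515; x,y=.6218,.2222
move_ptp([x,y,.20],rot(a)); brief(state())
movel([x,y,.060],rate=.12); brief(state())
set_gripper(.05,80); brief(state())
movel([x,y,.075],rate=.08); brief(state())
movel([x,y,.22],rate=.25); brief(state())
move_ptp([.5377,-.2125,.22],rot(a-.2515+.0605)); brief(state())
movel([.5377,-.2125,.14],rate=.2); sleep(.2); brief(state())
for n in("top","side"):
    s=snapshot(n); cv2.imwrite(f"pics/{n}1.png",s["pixels"][:,:,::-1]); np.savez(f"{n}1.npz",**s)
t=cv2.imread("pics/top1.png")[220:320,380:500];s=cv2.imread("pics/side1.png")[110:250,310:450]
cv2.imwrite("pics/c2.png",np.hstack([cv2.resize(t,(384,320)),cv2.resize(s,(320,320))]))
E
```

```text
t 2.11 tcp [0.6215 0.2229 0.2001] F [-1.   0.1 -0.1] M [-0.02 -0.02 -0.03] w 0.0854 ff 0.0 j6 1.56
t 3.42 tcp [0.6222 0.2223 0.0608] F [ 0.1 -0.9 -0.5] M [-0.    0.    0.01] w 0.0853 ff 0.0 j6 1.56
t 3.80 tcp [0.622  0.2225 0.061 ] F [-1.8  1.9  5.1] M [0.1 0.3 0. ] w 0.0578 ff 84.1 j6 1.56
t 4.14 tcp [0.622  0.2222 0.0756] F [-0.1 -0.1 -3.3] M [ 0.04 -0.04  0.04] w 0.0577 ff 85.7 j6 1.56
t 4.88 tcp [0.6211 0.222  0.2184] F [ 0.6 -0.4 -4.4] M [-0.    0.06 -0.08] w 0.0575 ff 85.8 j6 1.56
t 6.50 tcp [ 0.5381 -0.2117  0.2199] F [-0.3 -0.1 -2.8] M [ 0.08 -0.06 -0.03] w 0.0577 ff 85.7 j6 1.02
t 7.25 tcp [ 0.5383 -0.2126  0.1414] F [-0.4  0.2 -2.5] M [ 0.04  0.03 -0.03] w 0.0578 ff 85.8 j6 1.02
```

View pics/c2.png

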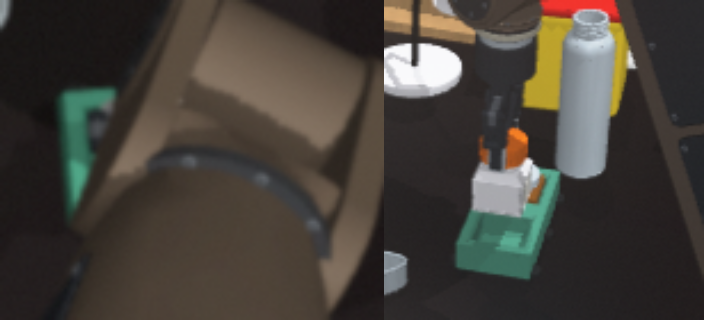

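The jar hangs level just above the pocket in the side view, with its body at about (518,194) in the full image, the block below, and the flask well clear. I'll lower it while watching the force.

```bash
python3 - <<'E'
from rig import *
from h import *
x,y=.5377,-.2125
movel([x,y,.103],rate=.15); brief(state())
for z in(.098,.094,.090,.085,.080,.075,.071,.069):
    movel([x,y,z],rate=.06); st=state(); brief(st)
    if st["force"][2]>25 or np.hypot(*st["force"][:2])>25: print("stop");break
s=snapshot("side"); cv2.imwrite("pics/c3.png",cv2.resize(s["pixels"][110:250,310:450,::-1],(560,560),interpolation=2)); np.savez("side2.npz",**s)
E
```

```text
t 7.75 tcp [ 0.5377 -0.2126  0.1032] F [ 0.5 -0.4 -2.8] M [-0.05 -0.03  0.03] w 0.0573 ff 85.8 j6 1.02
t 8.00 tcp [ 0.5387 -0.2126  0.1005] F [-2.9  3.9 16.8] M [0.47 0.35 0.06] w 0.0574 ff 88.0 j6 1.02
t 8.25 tcp [ 0.5391 -0.2126  0.0994] F [-11.1  11.7  48.3] M [ 1.39  1.71 -0.  ] w 0.0574 ff 91.7 j6 1.02
stop
```

View pics/c3.png

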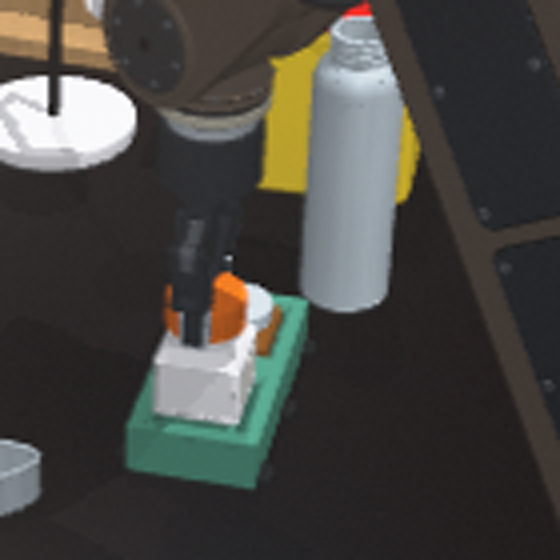

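It's sitting on the block's edge: contact came at an underside height of about 40 mm, so it isn't in the lead-in. I'll back off and re-measure the hanging jar and the block in the same image.

```bash
python3 - <<'E'
from rig import *
from h import *
movel([.5377,-.2125,.112],rate=.1); sleep(.2); brief(state())
s=snapshot("side"); np.savez("side3.npz",**s)
from fit import *
s1=dict(np.load("side1.npz"))
def go(s,z,name):
    w=(338,165,392,240); h=cv2.cvtColor(s["pixels"],cv2.COLOR_RGB2HSV); wh=((h[...,1]<45)&(h[...,2]>110)).astype(float)
    def c(p):
        x,y,a=p[:3]
        b=hull(s,box(x,y,a,.064,.064,z,.046+z),w); e=b.copy()
        # drop area above front face, where fingers/cap/lid lie
        q=proj(s,[x,y,.046+z])[0]; rows=np.arange(w[1],w[3])
        m=(rows>q[1]+1)[:,None]*np.ones_like(b)
        m*=(hull(s,box(.5407,-.3123,.0606,.066,.066,.03,.065),w)<.01)|(b>.5)
        return (m*(b-cut(wh,w))**2).sum()
    r=min((solve(c,np.array([.537,-.212,a]),[.006,.006,.1]) for a in(-.1,.06,.2)),key=lambda r:r.fun); print(name,r.x.round(4),r.fun)
    im=s["pixels"].copy(); k=cv2.resize(im[150:250,320:420],(600,600),interpolation=2)
    for P,col in((box(*r.x,.064,.064,z,.046+z),(255,0,0)),(box(.5377,-.2125,.0605,.067,.067,.01,.04),(255,255,0)),(box(.5407,-.2623,.0606,.098,.2,0,.04),(0,0,255))):
        p=(proj(s,P)-[320,150]+.5)*6
        for i in range(8):
            for j in range(i):
                if bin(i^j).count("1")==1: cv2.line(k,tuple(map(int,p[i])),tuple(map(int,p[j])),col,1)
    return k
go(s1,.1414-.060,"hi"); k=go(s,state()["tcp_pos"][2]-.060,"lo")
cv2.imwrite("pics/c4.png",k[:,:,::-1])
E
```

```text
t 8.83 tcp [ 0.5374 -0.2125  0.1111] F [ 0.8  0.4 -2.8] M [-0.01  0.    0.04] w 0.0577 ff 86.4 j6 1.02
hi [ 0.5389 -0.2145  0.1072] 7.363675509419453
lo [ 0.5382 -0.2147  0.0956] 6.120584390618992
```

View pics/c4.png

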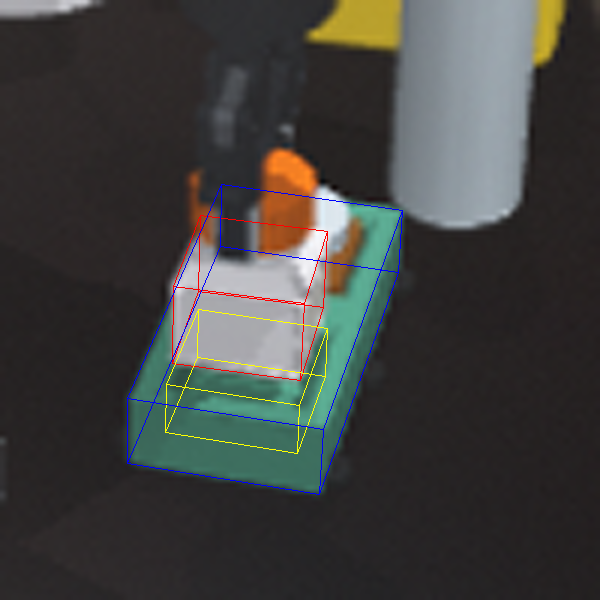

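The fit puts the hanging jar about 1–2 mm to -y of the pocket and about 0.03 rad off in yaw. The contact force (-x,+y) and moments point to the +x/-y corner riding on the lead-in. I'll shift -x/+y, trim the yaw, and lower with force-guided correction.

```bash
cat > ins.py <<'E'
from rig import *
from h import *
import sys
def insert(x,y,a,z,zend,n=25):
    movel([x,y,z],rot(a),rate=.1)
    for i in range(n):
        movel([x,y,z],rot(a),rate=.06); st=state(); f=st["force"]; brief(st)
        if f[2]>30: print("hard"); break
        if f[2]>6 or np.hypot(*f[:2])>4:
            d=f[:2]/max(np.hypot(*f[:2]),1e-6)*.001
            if np.hypot(*f[:2])>2.5: x+=d[0]; y+=d[1]; print(" shift",round(x,4),round(y,4))
            if f[2]<14: z-=.0015
        elif z<=zend: break
        else: z=max(zend,z-.004)
    return x,y,z
E
python3 - <<'E'
from ins import *
print(insert(.5357,-.2105,.030,.105,.069))
E
```

```text
t 9.38 tcp [ 0.5358 -0.2106  0.1052] F [ 1.2 -0.3 -3. ] M [-0.1   0.01  0.03] w 0.0574 ff 86.3 j6 1.05
t 9.63 tcp [ 0.5357 -0.2105  0.1008] F [ 0.3  0.  -3.2] M [ 0.03 -0.09 -0.03] w 0.0572 ff 86.4 j6 1.05
t 9.88 tcp [ 0.5357 -0.2105  0.0967] F [ 1.8 -0.5 -2.8] M [-0.   -0.17 -0.03] w 0.0573 ff 86.4 j6 1.05
t 10.13 tcp [ 0.5357 -0.2105  0.0927] F [ 0.6 -0.5 -2.8] M [-0.02 -0.16  0.04] w 0.0574 ff 86.4 j6 1.05
t 10.38 tcp [ 0.5356 -0.2104  0.0887] F [ 1.2 -0.6 -2.7] M [ 0.05 -0.16  0.02] w 0.0576 ff 86.4 j6 1.05
t 10.63 tcp [ 0.5357 -0.2105  0.0848] F [-0.2  0.8 -3.3] M [ 0.05 -0.16  0.02] w 0.0577 ff 86.4 j6 1.05
t 10.88 tcp [ 0.5357 -0.2105  0.0808] F [ 0.2 -0.  -4. ] M [ 0.08 -0.19  0.01] w 0.0576 ff 86.4 j6 1.05
t 11.13 tcp [ 0.5357 -0.2105  0.0767] F [ 1.  -0.3 -3.5] M [ 0.   -0.22  0.05] w 0.0579 ff 86.4 j6 1.05
t 11.38 tcp [ 0.5356 -0.2105  0.0727] F [ 0.9  0.1 -2.9] M [ 0.03 -0.19  0.01] w 0.0572 ff 86.4 j6 1.05
t 11.63 tcp [ 0.5361 -0.2103  0.0706] F [-3.6  5.8 17.6] M [ 0.51  0.56 -0.02] w 0.0573 ff 88.7 j6 1.05
 shift 0.5352 -0.2097
t 11.88 tcp [ 0.536  -0.21    0.0705] F [
[... 1194 characters left out ...]
 14.38 tcp [ 0.536  -0.2097  0.0701] F [-2.2 -4.3 22.9] M [-0.82  0.38  0.  ] w 0.058 ff 89.3 j6 1.05
 shift 0.534 -0.2091
t 14.63 tcp [ 0.5359 -0.2098  0.0701] F [ 2.1  3.5 21.9] M [ 0.18 -0.21 -0.01] w 0.0576 ff 89.3 j6 1.05
 shift 0.5345 -0.2083
t 14.88 tcp [ 0.536  -0.2096  0.07  ] F [-2.4 -3.9 22.4] M [-0.76  0.43  0.04] w 0.0577 ff 89.3 j6 1.05
 shift 0.534 -0.2091
t 15.13 tcp [ 0.5359 -0.2098  0.0701] F [ 2.2  2.8 21.9] M [ 0.18 -0.23 -0.01] w 0.0573 ff 89.3 j6 1.05
 shift 0.5346 -0.2083
t 15.38 tcp [ 0.536  -0.2097  0.07  ] F [-2.6 -2.9 23.8] M [-0.77  0.51  0.02] w 0.0578 ff 89.3 j6 1.05
 shift 0.5339 -0.2091
(np.float64(0.5339247585601726), np.float64(-0.20906084126685592), 0.0675)
```

The jar is seated: the TCP stopped at 0.070, which is exactly grasp height 0.061 plus the 9 mm rise to the pocket floor. I'll ease the push and unscrew in steps, letting the tool rise with the thread.

```bash
python3 - <<'E'
from rig import *
from h import *
x,y,a0,z0=.5350,-.2092,.030,.0692
movel([x,y,z0],rot(a0),rate=.1); sleep(.2); brief(state())
for th in np.arange(.12,1.21,.12):
    movel([x,y,z0+.002*min(th/.95,1)],rot(a0+th),rate=.1); st=state(); print(round(th,2),end=" "); brief(st)
    if np.linalg.norm(st["force"])>50: print("stop"); break
E
```

```text
t 15.83 tcp [ 0.536  -0.2096  0.0705] F [-0.4  1.5 12.7] M [-0.14 -0.03 -0.07] w 0.0575 ff 88.1 j6 1.05
0.12 t 16.10 tcp [ 0.5359 -0.2097  0.0706] F [-0.1  0.2 10.8] M [-0.34 -0.07  0.09] w 0.0578 ff 88.0 j6 0.93
0.24 t 16.37 tcp [ 0.5361 -0.2097  0.0709] F [1.1 0.6 9.9] M [-0.23 -0.21  0.1 ] w 0.0576 ff 87.9 j6 0.81
0.36 t 16.63 tcp [ 0.5361 -0.2097  0.0711] F [2.3 0.9 9.3] M [-0.15 -0.29  0.13] w 0.0578 ff 87.8 j6 0.69
0.48 t 16.90 tcp [ 0.536  -0.2096  0.0713] F [1.2 1.3 9.9] M [-0.11 -0.34  0.13] w 0.0578 ff 87.7 j6 0.57
0.6 t 17.17 tcp [ 0.5359 -0.2095  0.0714] F [1.3 0.9 9.3] M [-0.01 -0.42  0.1 ] w 0.0575 ff 87.7 j6 0.45
0.72 t 17.43 tcp [ 0.5358 -0.2095  0.0716] F [1.2 1.4 7.4] M [-0.03 -0.3   0.12] w 0.0579 ff 87.6 j6 0.33
0.84 t 17.70 tcp [ 0.5357 -0.2095  0.0718] F [0.1 0.9 8.1] M [-0.02 -0.22  0.07] w 0.0575 ff 87.5 j6 0.21
0.96 t 17.97 tcp [ 0.5356 -0.2095  0.0719] F [0.5 0.1 7.2] M [-0.06 -0.17  0.06] w 0.0579 ff 87.5 j6 0.09
1.08 t 18.23 tcp [ 0.5356 -0.2095  0.072 ] F [0.2 0.2 7.2] M [-0.04 -0.14 -0.  ] w 0.0574 ff 87.5 j6 -0.03
1.2 t 18.50 tcp [ 0.5356 -0.2095  0.0719] F [ 0.2 -0.2  6.7] M [-0.04 -0.12  0.04] w 0.0576 ff 87.5 j6 -0.15
```

```bash
python3 - <<'E'
from rig import *
from h import *
x,y,a=.5354,-.2095,1.23
for z in(.0725,.0745,.0765):
    movel([x,y,z],rot(a),rate=.03); sleep(.15); st=state(); brief(st)
    if st["force"][2]<-12: print("stop"); break
s=snapshot("side"); np.savez("side4.npz",**s); cv2.imwrite("pics/c5.png",cv2.resize(s["pixels"][150:250,320:420,::-1],(600,600),interpolation=2))
E
```

```text
t 18.90 tcp [ 0.5355 -0.2095  0.0726] F [-0.2  0.7  4.4] M [ 0.09 -0.09 -0.03] w 0.0574 ff 86.8 j6 -0.15
t 19.30 tcp [ 0.5353 -0.2094  0.0743] F [ 0.5 -0.1 -1.3] M [0.06 0.01 0.05] w 0.0576 ff 86.7 j6 -0.15
t 19.70 tcp [ 0.5354 -0.2095  0.0765] F [ 0.5  0.4 -0.1] M [ 0.07  0.04 -0.03] w 0.0577 ff 86.7 j6 -0.15
```

View pics/c5.png

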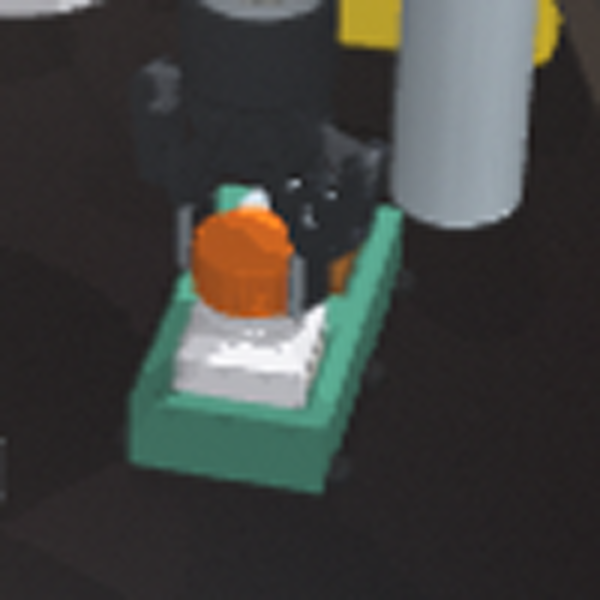

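The jar is down in the pocket (body at about (361,208) in the full image), and the load fell from -2.8 N to about 0, so the thread has let go. Now a straight lift.

```bash
python3 - <<'E'
from rig import *
from h import *
x,y=.5354,-.2095
for z in(.085,.098,.110):
    movel([x,y,z],rate=.06); st=state(); brief(st)
    if np.linalg.norm(st["force"])>15: print("stop"); break
sleep(.4); brief(state())
s=snapshot("side"); np.savez("side5.npz",**s); cv2.imwrite("pics/c6.png",cv2.resize(s["pixels"][150:250,320:420,::-1],(600,600),interpolation=2))
E
```

```text
t 20.04 tcp [ 0.5356 -0.2096  0.0856] F [ 0.5  0.3 -0.6] M [-0.   -0.03  0.02] w 0.0573 ff 86.7 j6 -0.15
t 20.41 tcp [ 0.5355 -0.2096  0.0985] F [ 0.6  0.4 -0.8] M [-0.01 -0.03  0.04] w 0.0576 ff 86.7 j6 -0.15
t 20.76 tcp [ 0.5356 -0.2096  0.1105] F [-0.1 -0.6 -0.8] M [-0.02 -0.02  0.05] w 0.0577 ff 86.7 j6 -0.15
t 21.16 tcp [ 0.5353 -0.2095  0.1099] F [-0.5 -0.5 -0.3] M [ 0.05  0.02 -0.03] w 0.0576 ff 86.7 j6 -0.15
```

View pics/c6.png

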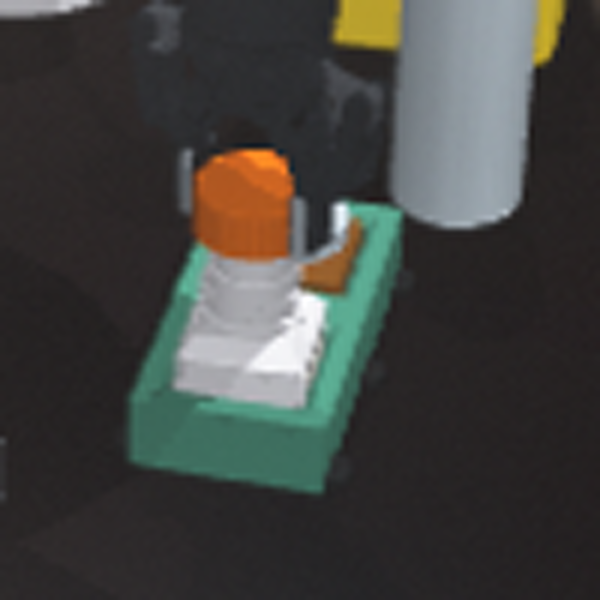

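The jar is fully down with its threaded neck exposed. The cap is held level above it at about (361,184), and its lower edge is about 19 mm above the rim by the heights.

```bash
python3 -c "
from rig import *
print(job_done())"
```

```text
the job is handed in; nothing more can be done
None
```

I handed the job in at about 21 s: the jar is fully down in the empty pocket, and its unscrewed orange cap is held level about 19 mm above the rim (the rig returned no verdict).

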